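# Sweep the tilting jig clear and hold its flap at the pointer

## Task

Sweep the four wood chips off the tilting jig's flap into the catch tray beside it, using the scraper block and not the fingers and leaving the flap down meanwhile, then stand the scraper back upright on the bench, clear of the jig. Then take the flap by its handle and swing it up until it is in line with the steel pointer on the quadrant, and finish holding it there, still, without letting go, so that I can lock it. Leave the pointer and everything else on the bench where they are.

Things in the scene. Friction and masses are not known exactly. Their poses are not given: they have to be found in the camera images.
- jig: tilting jig, fixed to the bench. Origin on the bench below the flap's middle part; x points away from the robot to the hinge, y to the open side with the tray, z up. On its wooden base lies the flap, a plywood plate 180 (x) x 240 (y) x 15: when down, its top is at z 50 and it covers x -80..100, y -120..120
- flap_hinge (a point): point on the flap's hinge axis in its middle: jig x 100, y 0, z 42.5 (the plate's far edge); axis along jig y. Right of the flap stands the quadrant: a post to z 155 at jig x 100, y -145 and a steel rod arc of radius 115 about this axis, top at z 162
- tray (a point): middle of the aluminium catch tray's floor, at jig x 10, y 190, z 4. The tray is fixed to the jig below the flap's open (+y) edge: inside jig x -106..126, y 112..271, walls 30 high on three sides, none towards the flap
- flap (a joint): angle of the flap, rad: 0 = lying flat on the base (its stop), grows as the near edge swings up about the far edge; at most 1.4. It weighs about 0.65 kg; the hinge runs freely, so the flap falls shut when let go
- flap_handle (a point): middle of the flap's handle, a level steel rod of diameter 16 parallel to the hinge, 250 from its axis, 70 beyond the plate's near edge, on two arms 62 either side of this point. Flap down: jig x -150, y 0, z 42.5, only bench below. x axis from handle to hinge, y along the rod. It can turn in the grip
- pointer (a joint): angle of the steel pointer on the quadrant, rad, same zero and direction as the flap's angle: the marked angle, 0.45 to 0.95. Held by friction; not to be touched
- pointer_tip (a point): free end of the pointer, a bar 150 long, 8 wide and 9 thick that turns about the flap's hinge axis at jig y -131, beside the flap's right edge; x axis from the tip to the hinge
- scraper: wooden scraper block, loose, upright on the bench right of the jig: blade 150 (x) x 34 (y) x 32 (z), on its middle a dark upright square grip 28 x 28 from z 32 to z 85. Origin: centre of its underside. About 0.16 kg
- chip0: loose wood chip (block 28 x 18 x 10, about 11 g) lying on the flap; origin under its centre. The four are alike
- chip1: loose wood chip (block 28 x 18 x 10, about 11 g) lying on the flap; origin under its centre. The four are alike
- chip2: loose wood chip (block 28 x 18 x 10, about 11 g) lying on the flap; origin under its centre. The four are alike
- chip3: loose wood chip (block 28 x 18 x 10, about 11 g) lying on the flap; origin under its centre. The four are alike
- screwdriver: black-handled screwdriver, about 200 long, lying on the bench between the jig and the scraper. Bystander
- square: try square lying flat: dark wooden stock 100 x 22 x 16, steel blade 140 long at right angles, between the robot and the tray. Origin under the stock's middle. Bystander
- mallet: wooden mallet lying on the bench, front left: head 55 x 95 x 60, handle 200 long to -x. Origin under the head. Bystander
- glue: white glue bottle, diameter 62, 95 tall, standing beyond the scraper. Bystander
- jar: glass jar with a steel lid, diameter 64, 85 tall, just right of the quadrant. Bystander
- offcut: hardwood block 90 x 50 x 40 lying left of the catch tray. Bystander

How it is judged:
On the way, in this order (a step that is already met when the one before it is completed fails the run):
1. all four chips lie in the catch tray, the scraper in the gripper and the flap still down (y of chip0 in the frame of jig between 0.115 and 0.275 m and x of chip0 in the frame of jig between -0.11 and 0.13 m and height (world z) of each of chip0, chip1, chip2, chip3 below 0.032 m and y of chip1 in the frame of jig between 0.115 and 0.275 m and x of chip1 in the frame of jig between -0.11 and 0.13 m and y of chip2 in the frame of jig between 0.115 and 0.275 m and x of chip2 in the frame of jig between -0.11 and 0.13 m and y of chip3 in the frame of jig between 0.115 and 0.275 m and x of chip3 in the frame of jig between -0.11 and 0.13 m and value of joint flap below 0.06 rad and contact force between the fingers and scraper above 0.5 N), for 0.2 s.
2. the scraper stands upright on the bench, clear of the jig and released, the flap still down (height (world z) of scraper below 0.012 m and angle between scraper's own z axis and vertical below 0.15 rad and contact force between the fingers and scraper below 0.1 N and contact force between scraper and jig below 0.1 N and linear speed of scraper below 0.03 m/s and value of joint flap below 0.06 rad), for 0.2 s.
At the end, for the whole second after the job is handed in: The fingers hold the flap (over 0.4 N) at its handle (TCP within 90 mm of its middle), within 0.07 rad of the pointer, turning slower than 0.1 rad/s; all four chips lie in the catch tray; the scraper stands upright on the bench (within 0.15 rad), released, at rest, not on the jig (angle between the x axis of flap_handle and the x axis of pointer_tip, either way round below 0.07 rad and value of joint flap above 0.3 rad and velocity of joint flap between -0.1 and 0.1 rad/s and contact force between the fingers and flap above 0.4 N and distance between the grasp point and flap_handle below 0.09 m and height (world z) of scraper below 0.012 m and angle between scraper's own z axis and vertical below 0.15 rad and contact force between the fingers and scraper below 0.1 N and contact force between scraper and jig below 0.1 N and linear speed of scraper below 0.03 m/s and contact force between scraper and flap below 0.1 N and y of chip0 in the frame of jig between 0.115 and 0.275 m and x of chip0 in the frame of jig between -0.11 and 0.13 m and height (world z) of each of chip0, chip1, chip2, chip3 below 0.032 m and y of chip1 in the frame of jig between 0.115 and 0.275 m and x of chip1 in the frame of jig between -0.11 and 0.13 m and y of chip2 in the frame of jig between 0.115 and 0.275 m and x of chip2 in the frame of jig between -0.11 and 0.13 m and y of chip3 in the frame of jig between 0.115 and 0.275 m and x of chip3 in the frame of jig between -0.11 and 0.13 m); the arm keeps its last pose, push and grip.
It fails at once if the flap is raised more than 0.15 rad while a chip is still on it (value of joint flap above 0.15 rad and height (world z) of any of chip0, chip1, chip2, chip3 above 0.04 m).
It fails at once if the fingers push a chip (over 0.5 N) (contact force between the fingers and chip0 above 0.5 N or contact force between the fingers and chip1 above 0.5 N or contact force between the fingers and chip2 above 0.5 N or contact force between the fingers and chip3 above 0.5 N).
It fails at once if the pointer's tip is moved more than 10 mm (distance of pointer_tip from where it was at the start of the episode above 0.01 m).
It fails at once if a bystander is moved more than 30 mm (distance of any of screwdriver, square, mallet, glue, jar, offcut from where it was at the start of the episode above 0.03 m).
It also fails if it takes over 67 s, if anything falls off the work surface, if the arm or the gripper's body presses on something with over 40 N, if the wrist force passes 120 N, or if a joint passes its speed limit or range.

## Robot

A 6-joint arm with a two-finger parallel gripper is mounted at the origin on the work surface. World frame = base frame: x ahead of the robot, y to its left, z up, the work surface at z = 0. Lengths are in m, angles in rad, forces in N, time in s.
With the tool pointing down it reaches from about 0.35 to 0.875 m from the base axis. Payload 4.2 kg.
Tool frame: the origin (TCP) lies between the finger pads, 19 mm behind the fingertips; this is the grasp point; z points along the fingers, y is the line along which they close (so a half turn about z gives the same grasp; the last joint's range is limited). The gripper opens to 87 mm and grips with 3 to 60 N. Pads are 19 mm wide; open, the fingers measure 117 mm over their backs; the gripper's body (75 mm by 190 mm) begins 51 mm behind the grasp point.
Start: joints at [-0.886, 0.385, 0.008, 0, -1.194, -0.259], TCP at [0.258, -0.569, 0.241] pointing down, gripper open.
Joint ranges: [-3.14, 3.14], [-1.21, 2.06], [-1.07, 1.41], [-3.16, 2.05], [-2.99, -0.16], [-3.1, 3.1]. Speed limits (rad/s): [2.79, 2.79, 3.14, 3.14, 3.14, 3.14].

## Interface

Orientations are given as [roll, pitch, yaw] about the fixed x, y, z axes, in that order (R = Rz(yaw) Ry(pitch) Rx(roll)).
In Python, from cell import get_obs, snapshot, get_calibration, job_done, cut_out gives the robot as it stands.
- The arm moves only by the tool move_arm, never from a script. Its arguments are lists of equal length, an entry for each row: "linear": the shift along the tool's x, y, z in cm, a list of three; "twist": the turn about the tool's z in degrees; "gripper": the opening, from 0 (shut) to 1 (fully open). In form: {"linear": [[dx, dy, dz], ...], "twist": [twist, ...], "gripper": [gripper, ...]}. A call has 1 to 10 rows; each row shifts and turns the commanded pose from where the row before left it, along the tool's axes as they then stand; what a row does not reach is not made up. A row lasts 1/8 s, in which the tool goes at most 62.5 mm and 10.7 degrees, less where a joint would pass 70% of its speed; a pose out of reach is approached as far as the arm can. A call is refused whole if a number of a shift passes 6.25 or a number of a turn 10.7, either way. A call with a gripper value outside its range is refused whole. The fingers move at their own pace and stop on an object; "grip_force" is the grip in N (left out, the last holds). Time passes only in rows, so rows that do not move let the fingers close. It gives the time, the measured TCP pose, the force, the opening and the grip force at its end, in the units of the state.
- get_obs(): the state, without advancing time (a new reading comes with each control period).
- snapshot(name): name is "scene" or "top" or "wrist"; returns the picture (400x640x3 uint8, red, green, blue); there is no depth.
- get_calibration(name): a dict with "mtx" (3x3 intrinsics, pixels), "D" ([k1, k2, p1, p2, k3] as OpenCV has them; the pictures are not rectified), "camera_from_world" (4x4, takes a point from world to camera coordinates). Camera axes: x right, y down, z forward; pixel columns grow to the right and rows downward; lengths in m; the calibration is good to about 2 mm. A picture is of the moment at which its call begins: read the wrist's pose just before it. get_calibration takes no time and is no camera call; for the wrist camera it gives the pose at the moment of the call.
- job_done(): hands the job in; it is judged then, once.
Trained networks look in the newest picture that a camera, given by its name, has taken for a name from the list of things; names that differ only in an ending like _2 or _b are one class to them, and where a whole thing is asked for, a point or a joint stands for the part that bears it (a point fixed in the world has none). Each returns a list of dicts, best first, with "p" (0 to 1); they miss things now and then, are a little off and sometimes report something else, mostly with a low value. They report only what shows in the picture. A call takes as long as a camera call.
- cut_out(camera, thing): "region" (400x640 bool, what is visible of it) and "rect" ([centre column, centre row, width, height] in pixels, round what is visible of it).
The state is a dict: "t": time; "q": joint angles; "dq": joint speeds; "joint_torque": joint torques, N m; "tcp_pos": TCP position; "orientation": TCP orientation; "force": force on the tool from outside, world axes, zero at the start; "torque": the same for the moment, N m; "opening": finger opening in m; "gripper_force": force on a finger pad.
Only numpy, scipy, OpenCV 4.12 (cv2) and the standard library are available. Lean on these libraries where they do the work, as an engineer would, in place of code of your own. Each camera call takes 0.05 s, during which the arm holds its last target. There are 200 camera calls.

## Working session

There is one attempt and no reset: what is moved stays moved. The work goes in short steps, Python scripts to look and compute and a tool call to move; the robot and the scene stay as the last step left them, time stands still between calls to the robot, and variables do not carry over. Pictures are saved under pics/ and viewed, at most 10 in all, crops included, and the job is handed in when it is done.

Besides the shell and the picture viewer there is one more tool, called after "Emit:" as name([rows], argument=value, ...), one row to a line, values as JSON. move_arm: Moves the arm, as the interface text tells. Its arguments: {"type":"object","properties":{"linear":{"type":"array"},"twist":{"type":"array"},"gripper":{"type":"array"},"grip_force":{"type":"number"}},"required":["linear","twist","gripper"]}

```bash
mkdir -p pics; ls
cat > h.py <<'E'
import numpy as np, cv2
from cell import get_obs, snapshot, get_calibration, job_done, cut_out
def ray(cal,uv):
    p=cv2.undistortPoints(np.array(uv,float).reshape(-1,1,2),np.array(cal["mtx"]),np.array(cal["D"])).reshape(-1,2)
    T=np.array(cal["camera_from_world"]);R=T[:3,:3];c=-R.T@T[:3,3]
    return c,np.c_[p,np.ones(len(p))]@R
def atz(cal,uv,z):
    c,d=ray(cal,uv); return c+d*((z-c[2])/d[:,2:3])
def proj(cal,P):
    T=np.array(cal["camera_from_world"])
    return cv2.projectPoints(np.array(P,float).reshape(-1,1,3),cv2.Rodrigues(T[:3,:3])[0],T[:3,3],np.array(cal["mtx"]),np.array(cal["D"]))[0].reshape(-1,2)
E
python3 - <<'E'
from h import *
for n in("scene","top"):
    im=snapshot(n);cv2.imwrite(f"pics/{n}0.png",im[:,:,::-1])
    cal=get_calibration(n);c,_=ray(cal,[[320,200]]);print(n,c,atz(cal,[[320,200],[0,0],[639,399]],0).round(3).tolist())
    for t in["jig","flap","tray","pointer","scraper","chip0","screwdriver","glue","jar"]:
        print(t,[(round(r["p"],2),np.round(r["rect"]).tolist()) for r in cut_out(n,t)[:5]])
print(get_obs())
E
```

```text
pics
scene [ 0.91715625 -0.53681047  0.89907339] [[0.554, 0.086, 0.0], [-1.348, 0.45, 0.0], [1.358, -0.067, 0.0]]
jig []
flap [(0.88, [314.0, 233.0, 130.0, 97.0])]
tray [(0.87, [329.0, 230.0, 162.0, 178.0])]
pointer [(0.87, [306.0, 271.0, 50.0, 35.0])]
scraper [(0.88, [182.0, 309.0, 51.0, 65.0]), (0.62, [306.0, 272.0, 53.0, 38.0])]
chip0 [(0.61, [348.0, 211.0, 11.0, 16.0]), (0.57, [310.0, 231.0, 13.0, 14.0]), (0.49, [337.0, 229.0, 12.0, 14.0])]
screwdriver [(0.92, [208.0, 263.0, 78.0, 35.0])]
glue [(0.94, [243.0, 362.0, 39.0, 41.0]), (0.75, [369.0, 113.0, 33.0, 24.0])]
jar [(0.6, [260.0, 320.0, 34.0, 48.0])]
top [0.32083464 0.04270464 1.19003915] [[0.585, 0.048, 0.0], [1.248, 1.077, 0.0], [0.052, -0.782, 0.0]]
jig [(0.56, [322.0, 186.0, 161.0, 114.0])]
flap [(0.83, [345.0, 196.0, 95.0, 99.0]), (0.59, [320.0, 186.0, 161.0, 121.0])]
tray [(0.92, [323.0, 185.0, 160.0, 121.0])]
pointer [(0.53, [390.0, 164.0, 15.0, 41.0])]
scraper [(0.63, [457.0, 251.0, 25.0, 55.0]), (0.58, [465.0, 185.0, 32.0, 27.0])]
chip0 [(0.59, [325.0, 196.0, 8.0, 9.0]), (0.44, [342.0, 176.0, 10.0, 11.0]), (0.44, [32
[... 164 characters left out ...]
 [439.0, 187.0, 28.0, 30.0])]
{'t': 1.0, 'q': array([-8.86385377e-01,  3.84666756e-01,  7.87736696e-03,  4.28070527e-05,
       -1.19399152e+00, -2.58612244e-01]), 'dq': array([-0.00078573, -0.00044328, -0.00083679, -0.00091445,  0.00029242,
        0.00203378]), 'joint_torque': array([ 4.74966546e-04, -3.90472984e+01,  1.87625420e+01,  4.22430307e+00,
        1.55958685e-02, -2.90177674e-06]), 'tcp_pos': array([ 0.2581628 , -0.56916212,  0.24126765]), 'orientation': array([-3.14156757e+00, -3.45383980e-05, -2.71577820e+00]), 'force': array([-0.35671172,  0.51058248, -0.51468844]), 'torque': array([-0.02615003, -0.03012116,  0.0458977 ]), 'gripper_force': 0.0, 'opening': 0.08738317956963707}
```

Run:
```python
from h import *
a=cv2.imread("pics/top0.png");cv2.imwrite("pics/top0c.png",cv2.resize(a[110:310,220:500],(784,560),interpolation=cv2.INTER_CUBIC))
a=cv2.imread("pics/scene0.png");cv2.imwrite("pics/scene0c.png",cv2.resize(a[120:370,150:450],(720,600),interpolation=cv2.INTER_CUBIC))
```

```text
(no output)
```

View pics/top0c.png

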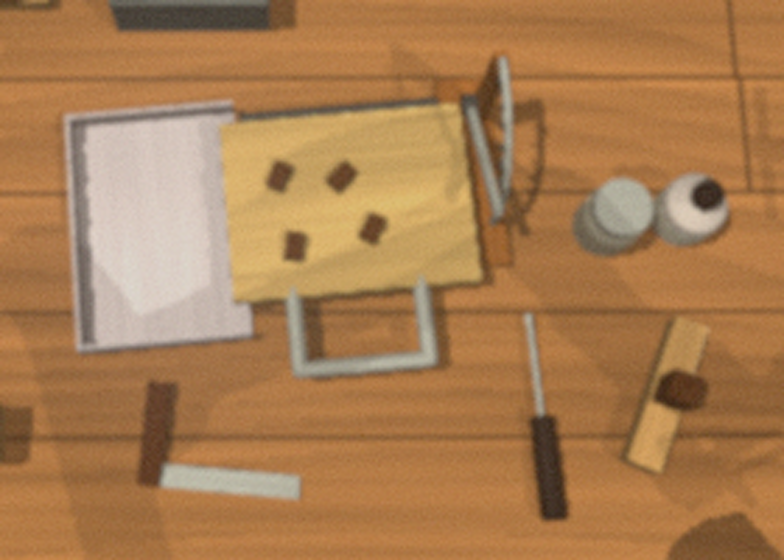

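View pics/scene0c.png

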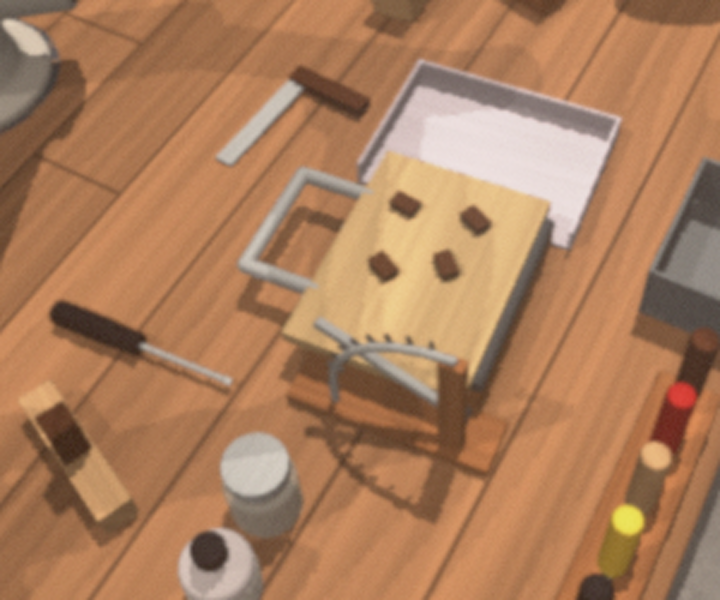

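The top crop shows the flap with corners at about (219,124), (460,104), (485,282), (233,301), four chips, the handle to the front, the pointer from (467,100) to (500,218), and the scraper at right around (668,394). The scene crop shows the pointer tip at (318,322) and its hinge end at (435,400).

Run:
```python
from h import *
from scipy.optimize import least_squares
top=get_calibration("top");sc=get_calibration("scene")
T=lambda p:np.array(p,float)/2.8+[220,110]-.3
S=lambda p:np.array(p,float)/2.4+[150,120]-.3
ft=T([[219,124],[460,104],[485,282],[233,301]]); fs=S([[548,203],[478,385],[284,335],[388,152]])
C=np.array([[.1,.12,.05],[.1,-.12,.05],[-.08,-.12,.05],[-.08,.12,.05]])
def W(x,P):
    c,s=np.cos(x[2]),np.sin(x[2]);P=np.atleast_2d(P);return np.c_[x[0]+c*P[:,0]-s*P[:,1],x[1]+s*P[:,0]+c*P[:,1],P[:,2]]
use=[0,2,3]
f=lambda x:np.r_[(proj(top,W(x,C))-ft).ravel(),(proj(sc,W(x,C))-fs)[[0,2,3]].ravel()]
r=least_squares(f,[.6,0,0]);x=r.x;print("jig",x.round(4),np.degrees(x[2]),r.fun.round(1))
print("handle",W(x,[-.15,0,.0425]).round(4), "pix top",(proj(top,W(x,[[-.15,0,.0425]]))-[220,110])*2.8)
def J(p):
    d=p[:,:2]-x[:2];c,s=np.cos(x[2]),np.sin(x[2]);return np.c_[c*d[:,0]+s*d[:,1],-s*d[:,0]+c*d[:,1]]
print("chips jig",J(atz(top,T([[281,176],[342,177],[373,228],[295,246]]),.06)).round(3).tolist())
# pointer
tt=T([500,217]);ts=S([318,322])
def tip(a):return W(x,[.1-.15*np.cos(a),-.131,.0425+.15*np.sin(a)])
for a in np.arange(.4,1.05,.1):print(round(a,2),(proj(top,tip(a))-tt).round(1),(proj(sc,tip(a))-ts).round(1))
r=least_squares(lambda a:np.r_[(proj(top,tip(a[0]))-tt).ravel(),(proj(sc,tip(a[0]))-ts).ravel()],[.7]);print("ptr",r.x,r.fun)
b=atz(top,T([[675,317],[710,328],[660,472],[624,460]]),.032);print("scraper",b.round(3).tolist(),b.mean(0),np.degrees(np.arctan2(*(b[:2].mean(0)-b[2:].mean(0))[[1,0]])),np.linalg.norm(b[0]-b[3]))
print("grip",atz(top,T([683,390]),.085))
print("screwd",atz(top,T([[528,315],[555,517]]),.015).round(3).tolist(),"jar",atz(top,T([623,208]),.085),"glue",atz(top,T([708,193]),.095))
print("square",atz(top,T([[300,490],[160,382]]),.01).round(3).tolist())
```

```text
jig [ 0.6169 -0.0214  0.0897] 5.141551225656556 [ 0.4 -0.4  0.3 -0.8 -0.4 -1.3  0.8  0.1  1.1 -0.7 -1.7 -0.9 -0.6 -0.9]
handle [[ 0.4675 -0.0348  0.0425]] pix top [[366.39497578 362.25747174]]
chips jig [[0.037, 0.065], [0.031, 0.006], [-0.023, -0.018], [-0.034, 0.058]]
0.4 [[-0.5  2. ]] [[-3.4  2.5]]
0.5 [[ 0.1 -1.7]] [[-1.2  0.1]]
0.6 [[ 0.6 -5.9]] [[ 1.7 -2. ]]
0.7 [[  0.9 -10.6]] [[ 5.3 -3.7]]
0.8 [[  1.1 -15.7]] [[ 9.5 -5. ]]
0.9 [[  1.2 -21.2]] [[14.3 -5.8]]
1.0 [[  1.2 -26.9]] [[19.7 -6.2]]
ptr [0.48663696] [ 0.02455844 -1.1924789  -1.50179992  0.42999793]
scraper [[0.513, -0.336, 0.032], [0.502, -0.369, 0.032], [0.364, -0.311, 0.032], [0.376, -0.277, 0.032]] [ 0.43863552 -0.32315994  0.032     ] -22.994286368758896 0.14887213756619674
grip [[ 0.43623128 -0.32079245  0.085     ]]
screwd [[0.518, -0.196, 0.015], [0.323, -0.213, 0.015]] jar [[ 0.60845537 -0.27650662  0.085     ]] glue [[ 0.6202183  -0.35482059  0.095     ]]
square [[0.35, 0.03, 0.01], [0.454, 0.166, 0.01]]
```

Emit:
move_arm([
  [0,0,0],
  [0,0,0],
  [0,0,0],
  [0,0,0],
  [-5,-1.1,1.2],
  [-5,-1.1,1.2],
  [-5,-1.1,1.2],
  [-5,-1.1,1.2],
  [-5,-1.1,1.2],
  [-4.7,-1.3,1],
], twist=[-10.65,-10.65,-10.65,-10.65,0,0,0,0,0,0], gripper=[1,1,1,1,1,1,1,1,1,1])

```text
t: 2.25
tcp_pos: [0.4376, -0.3209, 0.1711]
orientation: [-3.141, -0.0, -1.972]
force: [0.9, 0.1, 0.2]
opening: 0.0869
gripper_force: 0.0
```

```bash
cat >> h.py <<'E'
def yaw():return get_obs()["orientation"][2]
def tool(d):
    y=yaw();d=np.array(d)*100
    return [round(float(v),2) for v in (np.cos(y)*d[0]+np.sin(y)*d[1],np.sin(y)*d[0]-np.cos(y)*d[1],-d[2])]
E
python3 - <<'E'
from h import *
o=get_obs();print(o["t"],o["tcp_pos"],o["orientation"])
im=snapshot("wrist");cal=get_calibration("wrist");cv2.imwrite("pics/w1.png",im[:,:,::-1])
for n in["scraper"]:
  for r in cut_out("wrist",n)[:2]:print(n,r["p"],r["rect"])
print(proj(cal,[[.437,-.322,.085],[*o["tcp_pos"]]]))
E
```

```text
2.25 [ 0.43761461 -0.32087019  0.17111441] [-3.14125513e+00 -7.86173752e-05 -1.97192639e+00]
scraper 0.96 [320.5, 190.1, 178.4, 64.7]
[[325.81087256 200.6856423 ]
 [326.63237739 256.91606291]]
```

View pics/w1.png

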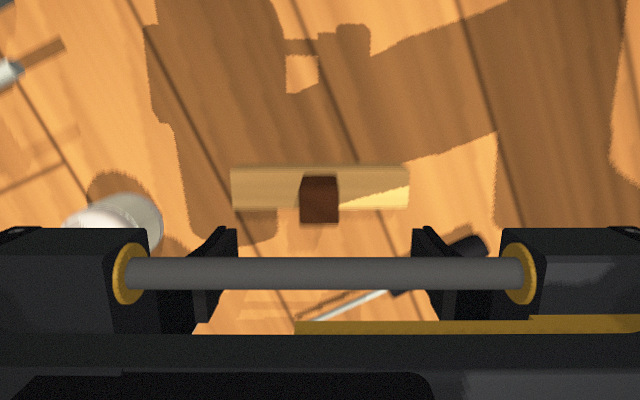

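The wrist view shows the blade's top face spanning columns 231–409 and rows 167–208, and the dark grip at (319,200). The blade is aligned with the closing axis.

Run:
```python
from h import *
cal=get_calibration("wrist");o=get_obs()
print(ray(cal,[[320,200]]))
b=atz(cal,[[231,168],[409,166],[409,207],[231,209]],.032);print(b.round(4),b.mean(0),np.linalg.norm(b[0]-b[1]),np.linalg.norm(b[0]-b[3]),np.degrees(np.arctan2(*(b[1]-b[0])[[1,0]])),np.degrees(np.arctan2(*(b[2]-b[3])[[1,0]])))
g=atz(cal,[[300,193],[338,193],[338,224],[300,224]],.085);print(g,np.linalg.norm(g[0]-g[1]),np.linalg.norm(g[0]-g[3]))
m=np.r_[b.mean(0)[:2],.085];print(proj(cal,m));print(tool(m-o["tcp_pos"]))
```

```text
(array([ 0.41198979, -0.38435199,  0.31348296]), array([[ 0.11424463,  0.24759217, -0.96231045]]))
[[ 0.5022 -0.3653  0.032 ]
 [ 0.3668 -0.3105  0.032 ]
 [ 0.3783 -0.2772  0.032 ]
 [ 0.5181 -0.3337  0.032 ]] [ 0.44134417 -0.32166768  0.032     ] 0.14614883146200158 0.035319247826511774 157.96384877095326 157.97569585381274
[[ 0.44972618 -0.33535709  0.085     ]
 [ 0.42592104 -0.32540203  0.085     ]
 [ 0.43429841 -0.30474615  0.085     ]
 [ 0.45868156 -0.31494614  0.085     ]] 0.02580286370700282 0.022289142192096018
[[319.21098315 206.25149641]]
[0.12, -0.33, 8.54]
```

Emit:
move_arm([
  [0.1,-0.33,2.7],
  [0,0,3],
  [0,0,3],
  [0,0,2.2],
  [0,0,0],
  [0,0,0],
  [0,0,0],
  [0,0,0],
  [0,0,0],
], twist=[-1,0,0,0,0,0,0,0,0], gripper=[1,1,1,1,1,0,0,0,0], grip_force=40)

```text
t: 3.48
tcp_pos: [0.4397, -0.3246, 0.0628]
orientation: [-3.141, 0.0, -1.955]
force: [0.1, 0.9, 0.2]
opening: 0.0551
gripper_force: 0.0
```

Emit:
move_arm([
  [0,0,0],
  [0,0,0],
  [0,0,0],
  [0,0,0],
  [0,0,0],
  [0,0,0],
], twist=[0,0,0,0,0,0], gripper=[0,0,0,0,0,0])

```text
t: 4.22
tcp_pos: [0.4395, -0.3246, 0.0622]
orientation: [-3.142, 0.0, -1.955]
force: [1.1, 0.2, -0.5]
opening: 0.0275
gripper_force: 40.0
```

Emit:
move_arm([
  [0,0,-4.8],
  [0,0,-4.8],
  [0,0,-4.8],
  [0,0,-4.8],
  [0,0,0],
  [0,0,0],
  [0,0,0],
], twist=[0,0,0,0,-9.1,-9.1,-9], gripper=[0,0,0,0,0,0,0])

```text
t: 5.1
tcp_pos: [0.4388, -0.3242, 0.2535]
orientation: [3.14, 0.001, -1.475]
force: [-0.6, 1.4, -2.1]
opening: 0.0274
gripper_force: 40.0
```

Emit:
move_arm([
  [-3.6,-3.4,0],
  [-3.6,-3.4,0],
  [-3.6,-3.4,0],
  [-3.6,-3.4,0],
  [-3.6,-3.4,0],
  [-3.1,-3.3,0],
  [0,0,0],
], twist=[0,0,0,0,0,0,0], gripper=[0,0,0,0,0,0,0])

```text
t: 5.98
tcp_pos: [0.6236, -0.0935, 0.2524]
orientation: [3.139, 0.001, -1.477]
force: [-0.7, -1.7, -1.8]
opening: 0.0279
gripper_force: 40.0
```

```bash
cat >> h.py <<'E'
X=np.array([.6169,-.0214,.0897])
def J(p):
    d=np.atleast_2d(p)[:,:2]-X[:2];c,s=np.cos(X[2]),np.sin(X[2]);return np.c_[c*d[:,0]+s*d[:,1],-s*d[:,0]+c*d[:,1]]
def W(P):
    c,s=np.cos(X[2]),np.sin(X[2]);P=np.atleast_2d(P);return np.c_[X[0]+c*P[:,0]-s*P[:,1],X[1]+s*P[:,0]+c*P[:,1],P[:,2]]
E
python3 - <<'E'
from h import *
o=get_obs();print(o["t"],o["tcp_pos"],o["orientation"],J(o["tcp_pos"]))
im=snapshot("scene");cv2.imwrite("pics/s2.png",cv2.resize(im[120:370,150:450,::-1],(720,600),interpolation=cv2.INTER_CUBIC))
im=snapshot("wrist");cal=get_calibration("wrist");cv2.imwrite("pics/w2.png",im[:,:,::-1])
print("to start",tool(W([0,-.075,.115])[0]-o["tcp_pos"]))
E
```

```text
5.975 [ 0.62359963 -0.09348742  0.25237784] [ 3.13931585e+00  7.77105777e-04 -1.47679436e+00] [[ 0.00021512 -0.07239776]]
to start [0.26, 0.02, 13.74]
```

View pics/s2.png

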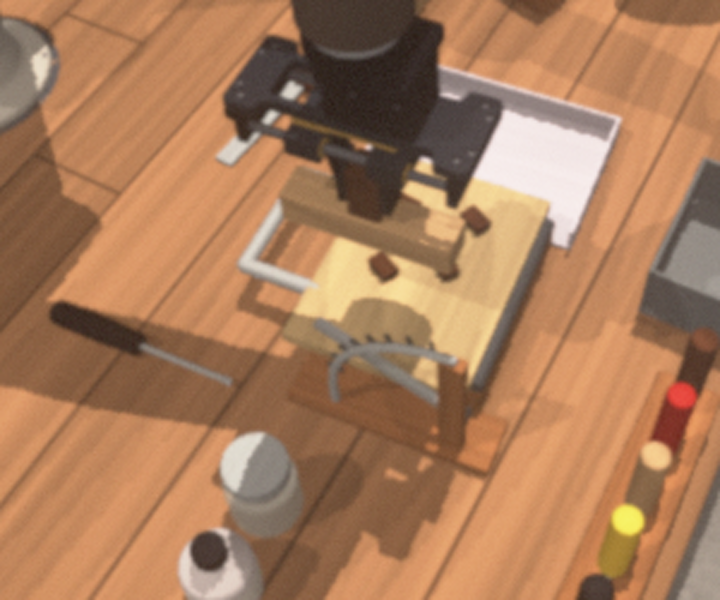

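View pics/w2.png

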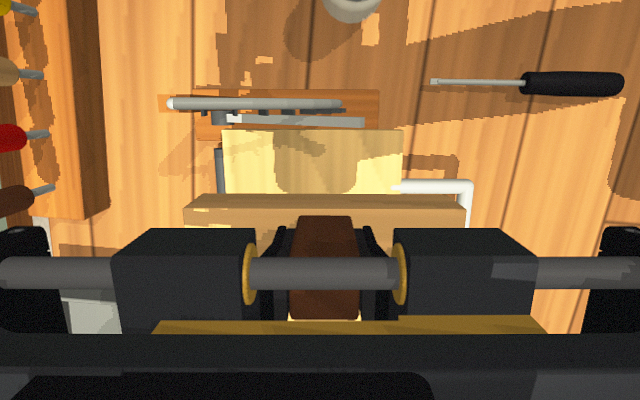

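The scraper hangs level, above the flap and parallel to jig x. In the wrist view the pointer (rows 115–125) and the quadrant are clear of the blade.

Emit:
move_arm([
  [0.26,0,3.2],
  [0,0,3.5],
  [0,0,3.5],
  [0,0,2.6],
  [0,0,0.5],
  [0,0,0],
], twist=[0,0,0,0,0,0], gripper=[0,0,0,0,0,0])

```text
t: 6.82
tcp_pos: [0.6228, -0.0994, 0.1219]
orientation: [-3.141, -0.0, -1.481]
force: [-0.6, -0.1, -1.0]
opening: 0.0276
gripper_force: 40.0
```

Emit:
move_arm([
  [0,0,0.35],
  [0,0,0.1],
  [0,0,0],
], twist=[0,0,0], gripper=[0,0,0])

```text
t: 7.2
tcp_pos: [0.6229, -0.0986, 0.1172]
orientation: [-3.141, -0.0, -1.48]
force: [0.0, -0.6, -2.2]
opening: 0.0278
gripper_force: 40.0
```

Emit:
move_arm([
  [0,0,0.2],
  [0,0,0.1],
  [0,0,0],
], twist=[0,0,0], gripper=[0,0,0])

```text
t: 7.58
tcp_pos: [0.6227, -0.0986, 0.1136]
orientation: [3.141, -0.0, -1.48]
force: [-0.3, 0.5, -2.8]
opening: 0.0279
gripper_force: 40.0
```

Emit:
move_arm([
  [-0.6,0,0],
  [-1.2,0,0],
  [-1.3,0,0],
  [-1.3,0,0],
  [-1.3,0,0],
  [-1.3,0,0],
  [-1.3,0,0],
  [-1.3,0,0],
  [-1.3,0,0],
  [0,0,0],
], twist=[0,0,0,0,0,0,0,0,0,0], gripper=[0,0,0,0,0,0,0,0,0,0])

```text
t: 8.82
tcp_pos: [0.6129, 0.011, 0.1138]
orientation: [-3.142, 0.0, -1.479]
force: [0.4, 0.4, -2.0]
opening: 0.0278
gripper_force: 40.0
```

Run:
```python
from h import *
o=get_obs();print(o["t"],o["tcp_pos"],J(o["tcp_pos"]))
im=snapshot("scene");cv2.imwrite("pics/s3.png",cv2.resize(im[120:320,230:450,::-1],(660,600),interpolation=cv2.INTER_CUBIC))
```

```text
8.825 [0.61286405 0.0109904  0.11377131] [[-0.0011182   0.03262172]]
```

View pics/s3.png

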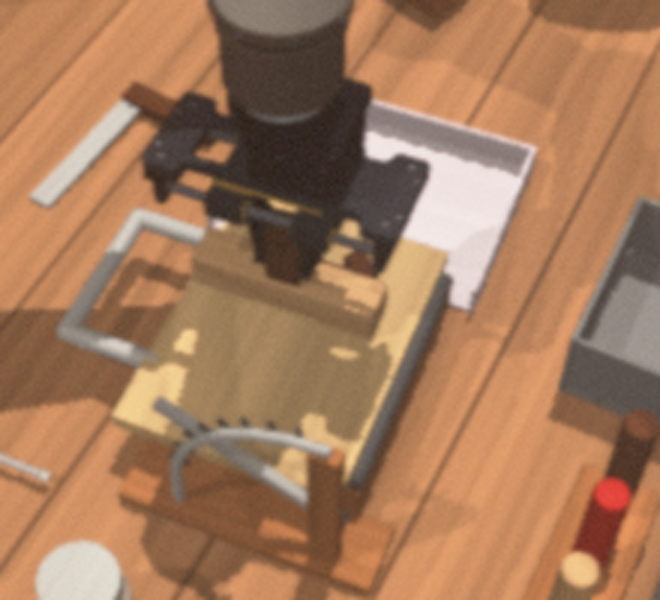

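No chips are left behind the blade, and one shows ahead of it at (360,262). I'll continue the sweep.

Emit:
move_arm([
  [-0.8,0,0],
  [-1.3,0,0],
  [-1.3,0,0],
  [-1.3,0,0],
  [-1.3,0,0],
  [-1.3,0,0],
  [-1.2,0,0],
  [-1.0,0,0],
  [0,0,0],
  [0,0,0],
], twist=[0,0,0,0,0,0,0,0,0,0], gripper=[0,0,0,0,0,0,0,0,0,0])

```text
t: 10.12
tcp_pos: [0.6042, 0.1043, 0.1137]
orientation: [3.141, -0.0, -1.48]
force: [-0.4, 0.1, -1.7]
opening: 0.0278
gripper_force: 40.0
```

Run:
```python
from h import *
o=get_obs();print(o["t"],o["tcp_pos"],J(o["tcp_pos"]))
for n in("top","scene"):
    snapshot(n);cal=get_calibration(n)
    for r in cut_out(n,"chip0")[:6]:
        c=[r["rect"][:2]];print(n,round(r["p"],2),np.round(r["rect"]),"z.01",J(atz(cal,c,.012)).round(3),"z.06",J(atz(cal,c,.06)).round(3))
```

```text
10.125 [0.60424637 0.10433724 0.11371641] [[-0.00133925  0.12636524]]
top 0.57 [280. 205.   7.   8.] z.01 [[-0.033  0.183]] z.06 [[-0.043  0.179]]
```

Emit:
move_arm([
  [0,0,-4.5],
  [0,0,-5],
  [0,0,-4.5],
  [5,0,0],
  [5,0,0],
  [5,0,0],
  [5,0,0],
  [0,0,0],
], twist=[0,0,0,0,0,0,0,0], gripper=[0,0,0,0,0,0,0,0])

```text
t: 11.32
tcp_pos: [0.622, -0.0982, 0.2533]
orientation: [3.141, -0.0, -1.485]
force: [0.0, -0.1, -2.4]
opening: 0.0278
gripper_force: 40.0
```

Run:
```python
from h import *
o=get_obs();print(o["t"],o["tcp_pos"],J(o["tcp_pos"]))
im=[]
for n in("top","scene"):
    a=snapshot(n);im.append(a);cal=get_calibration(n)
    for r in cut_out(n,"chip0")[:6]:
        c=[r["rect"][:2]];print(n,round(r["p"],2),np.round(r["rect"]),"z.01",J(atz(cal,c,.012)).round(3),"z.06",J(atz(cal,c,.06)).round(3))
a=cv2.resize(im[0][130:250,230:410],(540,360),interpolation=cv2.INTER_CUBIC);b=cv2.resize(im[1][120:300,250:430],(360,360),interpolation=cv2.INTER_CUBIC)
cv2.imwrite("pics/v4.png",cv2.resize(np.hstack([a,b]),(800,320))[:,:,::-1])
```

```text
11.325 [ 0.62200336 -0.09815275  0.25332386] [[-0.00179265 -0.07690134]]
top 0.65 [287. 175.  16.   6.] z.01 [[0.053 0.158]] z.06 [[0.039 0.155]]
scene 0.37 [365. 194.   9.  11.] z.01 [[0.05  0.166]] z.06 [[0.061 0.128]]
```

View pics/v4.png

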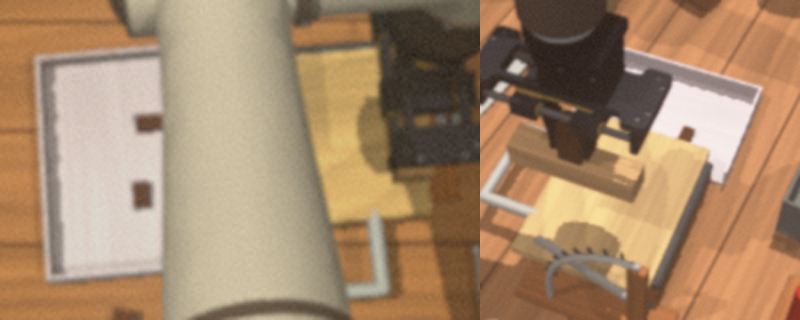

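Two chips are in the tray and the arm hides the rest. I'll carry the scraper back over its old place and look again before releasing it.

Emit:
move_arm([
  [3.6,3.4,0],
  [3.6,3.4,0],
  [3.6,3.4,0],
  [3.6,3.4,0],
  [3.6,3.4,0],
  [3,3.3,0],
  [0,0,0],
], twist=[0,0,0,0,0,0,0], gripper=[0,0,0,0,0,0,0])

```text
t: 12.4
tcp_pos: [0.4379, -0.3228, 0.2541]
orientation: [-3.141, -0.0, -1.482]
force: [0.8, 0.1, -1.9]
opening: 0.0278
gripper_force: 40.0
```

Run:
```python
from h import *
o=get_obs();print(o["t"],o["tcp_pos"])
im=[]
for n in("top","scene"):
    a=snapshot(n);im.append(a);cal=get_calibration(n)
    for r in cut_out(n,"chip0")[:6]:
        c=[r["rect"][:2]];print(n,round(r["p"],2),np.round(r["rect"]),"z.01",J(atz(cal,c,.012)).round(3),"z.06",J(atz(cal,c,.06)).round(3))
a=cv2.resize(im[0][130:250,230:410],(540,360),interpolation=cv2.INTER_CUBIC);b=cv2.resize(im[1][120:300,250:430],(360,360),interpolation=cv2.INTER_CUBIC)
cv2.imwrite("pics/v5.png",cv2.resize(np.hstack([a,b]),(800,320))[:,:,::-1])
```

```text
12.4 [ 0.43786836 -0.32275176  0.25413611]
top 0.5 [287. 176.  12.   9.] z.01 [[0.05  0.158]] z.06 [[0.037 0.155]]
top 0.37 [297. 202.   5.  12.] z.01 [[-0.029  0.136]] z.06 [[-0.04   0.134]]
scene 0.57 [340. 183.  16.  10.] z.01 [[-0.024  0.175]] z.06 [[-0.009  0.136]]
scene 0.43 [366. 193.   6.  10.] z.01 [[0.051 0.169]] z.06 [[0.062 0.13 ]]
```

View pics/v5.png

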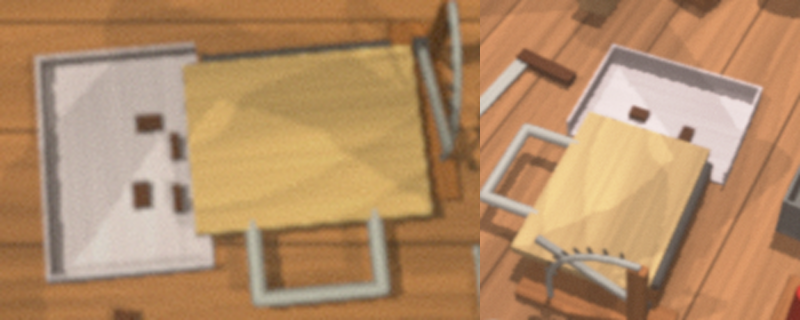

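All four chips lie in the tray: in the top view at (148,122), (177,147), (142,195) and (181,198), so jig y is about 0.135 to 0.18. The flap is empty. Next I'll set the scraper down.

Emit:
move_arm([
  [0,0,4.5],
  [0,0,4.5],
  [0,0,4.5],
  [0,0,3.5],
  [0,0,1.2],
  [0,0,0.4],
  [0,0,0.3],
  [0,0,0.2],
  [0,0,0],
], twist=[0,0,0,0,0,0,0,0,0], gripper=[0,0,0,0,0,0,0,0,0])

```text
t: 13.72
tcp_pos: [0.4395, -0.3223, 0.0634]
orientation: [-3.14, -0.001, -1.48]
force: [-0.7, -0.3, -2.1]
opening: 0.0279
gripper_force: 40.0
```

Emit:
move_arm([
  [0,0,0.1],
  [0,0,0],
  [0,0,0],
  [0,0,0],
  [0,0,0],
  [0,0,0],
  [0,0,0],
  [0,0,0],
  [0,0,-1],
  [0,0,-2],
], twist=[0,0,0,0,0,0,0,0,0,0], gripper=[0,0,0.7,0.7,0.7,0.7,0.7,0.7,0.7,0.7])

```text
t: 14.98
tcp_pos: [0.4388, -0.322, 0.0919]
orientation: [3.14, 0.001, -1.48]
force: [-0.0, -1.4, 0.0]
opening: 0.0611
gripper_force: 0.0
```

Emit:
move_arm([
  [0,0,-3.5],
  [0,0,-3.5],
  [-4.7,-0.9,0],
  [-4.7,-0.9,0],
  [-4.7,-0.9,0],
  [-4.7,-0.9,0],
  [-4.7,-0.9,0],
  [-4.8,-0.9,0],
  [0,0,0],
  [0,0,0],
], twist=[0,0,0,0,0,0,0,0,0,0], gripper=[1,1,1,1,1,0.7,0.7,0.7,0.7,0.7])

```text
t: 16.23
tcp_pos: [0.4673, -0.0355, 0.1622]
orientation: [-3.141, 0.0, -1.48]
force: [-1.1, -0.2, 0.2]
opening: 0.0613
gripper_force: 0.0
```

Run:
```python
from h import *
o=get_obs();print(o["t"],o["tcp_pos"],o["orientation"],J(o["tcp_pos"]),o["opening"])
a=snapshot("wrist");cal=get_calibration("wrist")
b=snapshot("top")[110:310,220:500]
cv2.imwrite("pics/w6.png",np.vstack([a,np.pad(cv2.resize(b,(280,200)),((0,0),(0,360),(0,0)))])[:,:,::-1])
print(proj(cal,W([[-.15,0,.0505],[-.15,-.062,.0505],[-.08,-.12,.05]])))
for n in("top","scene"):
    snapshot(n)
    for r in cut_out(n,"scraper")[:2]:print(n,r["p"],r["rect"])
```

```text
16.225 [ 0.46733351 -0.03545646  0.16218189] [-3.14119895e+00  2.35194578e-05 -1.47955997e+00] [[-0.15022435 -0.00060182]] 0.06126611613814326
[[323.51470656 199.23055947]
 [323.57776429 115.75355936]
 [220.09254474  27.98410943]]
top 0.9 [458.2, 250.8, 24.4, 57.4]
top 0.47 [466.0, 184.7, 31.6, 27.0]
scene 0.9 [181.6, 309.5, 67.4, 45.3]
scene 0.42 [305.2, 271.9, 46.8, 34.8]
```

View pics/w6.png

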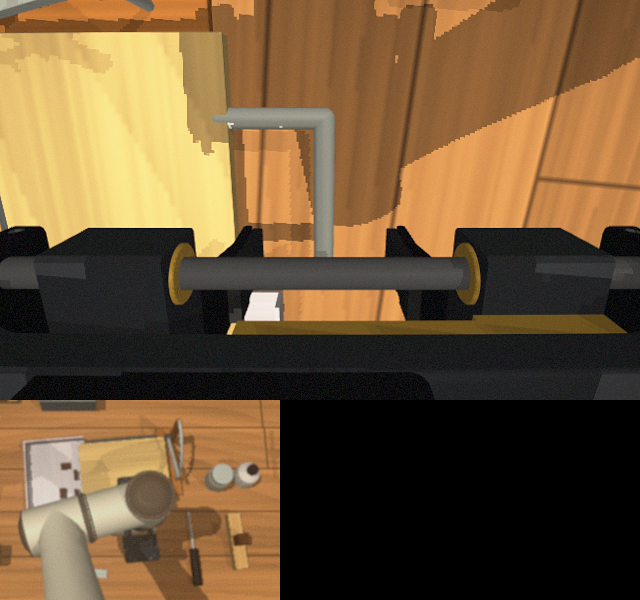

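The rod runs down column 323 in the wrist view, as predicted (323.5). The scraper stands upright at the right. Going down to grasp.

Emit:
move_arm([
  [0,0,3.5],
  [0,0,3.5],
  [0,0,2.9],
  [0,0,0.9],
  [0,0,0],
  [0,0,0],
  [0,0,0],
  [0,0,0],
  [0,0,0],
  [0,0,0],
], twist=[0,0,0,0,0,0,0,0,0,0], gripper=[0.7,0.7,0.7,0.7,0.5,0,0,0,0,0], grip_force=25)

```text
t: 17.77
tcp_pos: [0.4678, -0.0354, 0.054]
orientation: [-3.141, 0.0, -1.48]
force: [-0.2, -0.1, 0.9]
opening: 0.0153
gripper_force: 25.0
```

Emit:
move_arm([
  [0,0,0],
  [0,0,0],
  [0,0,0],
  [0,0,0],
], twist=[0,0,0,0], gripper=[0,0,0,0])

```text
t: 18.27
tcp_pos: [0.4678, -0.0354, 0.054]
orientation: [-3.141, 0.0, -1.48]
force: [0.5, 0.5, 2.3]
opening: 0.0152
gripper_force: 25.0
```

Run:
```python
from h import *
o=get_obs();p=o["tcp_pos"];print(o["t"],p,J(p),o["opening"],o["force"])
# pointer angle from region's line in both earlier pictures (now clear top view?)
from scipy.optimize import least_squares
for n in("top","scene"):
    snapshot(n);cal=get_calibration(n);rs=cut_out(n,"pointer")[:1]
    for r in rs:
        ys,xs=np.nonzero(r["region"]);pt=np.c_[xs,ys].astype(float);print(n,r["p"],r["rect"],len(pt))
        def f(a):
            q=proj(cal,W([[.1-.02*np.cos(a),-.131,.0425+.02*np.sin(a)],[.1-.15*np.cos(a),-.131,.0425+.15*np.sin(a)]]))
            d=(q[1]-q[0])/np.linalg.norm(q[1]-q[0]);e=(pt-q[0]);return e[:,0]*d[1]-e[:,1]*d[0],(e@d).max(),np.linalg.norm(q[1]-q[0])
        for a in(.4,.45,.5,.55,.6):
            u,m,L=f(a);print(a,round(np.median(u),2),round(m,1),round(L,1))
# lift increments, tool axes
x0,z0=-.15,.0425
for a in np.arange(0,.5,.05)[1:].tolist()+[.487]:
    dx=.25*(1-np.cos(a));dz=.25*np.sin(a);print(round(a,3),tool(W([dx,0,dz])[0]-W([0,0,0])[0]))
```

```text
18.275 [ 0.46782795 -0.03536306  0.05397117] [[-0.14972354 -0.00055309]] 0.015218760161852621 [0.49579393 0.45152703 2.28351664]
top 0.66 [391.2, 163.3, 13.2, 43.0] 174
0.4 0.05 33.3 38.3
0.45 -0.21 33.6 36.9
0.5 -0.6 33.8 35.3
0.55 -0.93 34.1 33.7
0.6 -1.37 34.3 32.0
scene 0.86 [304.4, 272.8, 49.1, 40.0] 312
0.4 -1.8 61.7 61.9
0.45 -0.92 61.9 61.7
0.5 0.01 62.0 61.5
0.55 0.94 62.1 61.1
0.6 1.88 62.2 60.5
0.05 [0.0, -0.03, -1.25]
0.1 [0.0, -0.12, -2.5]
0.15 [0.0, -0.28, -3.74]
0.2 [0.0, -0.5, -4.97]
0.25 [0.0, -0.78, -6.19]
0.3 [0.0, -1.12, -7.39]
0.35 [0.0, -1.52, -8.57]
0.4 [0.0, -1.97, -9.74]
0.45 [0.0, -2.49, -10.87]
0.487 [0.0, -2.91, -11.7]
```

Emit:
move_arm([
  [0,-0.01,-0.62],
  [0,-0.02,-0.63],
  [0,-0.04,-0.63],
  [0,-0.05,-0.62],
  [0,-0.07,-0.62],
  [0,-0.09,-0.62],
  [0,-0.1,-0.62],
  [0,-0.12,-0.61],
  [0,-0.13,-0.61],
  [0,-0.15,-0.61],
], twist=[0,0,0,0,0,0,0,0,0,0], gripper=[0,0,0,0,0,0,0,0,0,0])

```text
t: 19.73
tcp_pos: [0.4751, -0.0347, 0.1159]
orientation: [-3.142, 0.0, -1.48]
force: [5.3, -0.5, -4.8]
opening: 0.0151
gripper_force: 25.0
```

Emit:
move_arm([
  [0,-0.16,-0.6],
  [0,-0.18,-0.6],
  [0,-0.19,-0.59],
  [0,-0.21,-0.59],
  [0,-0.22,-0.58],
  [0,-0.23,-0.58],
  [0,-0.25,-0.57],
  [0,-0.26,-0.56],
  [0,0,0],
  [0,0,0],
], twist=[0,0,0,0,0,0,0,0,0,0], gripper=[0,0,0,0,0,0,0,0,0,0])

```text
t: 20.98
tcp_pos: [0.4908, -0.0334, 0.1619]
orientation: [3.139, -0.0, -1.48]
force: [-2.3, 1.3, -1.7]
opening: 0.0149
gripper_force: 25.0
```

Run:
```python
from h import *
o=get_obs();p=o["tcp_pos"];print(o["t"],p,J(p),o["opening"],o["force"])
dz=p[2]-.05397;print("angle z",np.arcsin(dz/.25),"x",np.arccos((.1-J(p)[0,0])/.25))
a=snapshot("scene");cv2.imwrite("pics/s7.png",cv2.resize(a[170:310,230:400,::-1],(720,593),interpolation=cv2.INTER_CUBIC))
```

```text
20.975 [ 0.49081247 -0.03340458  0.16194201] [[-0.12665598 -0.00066142]] 0.014862467299022035 [-2.26964448  1.34935316 -1.7137767 ]
angle z 0.4465850615787657 x 0.4355836474484119
```

View pics/s7.png

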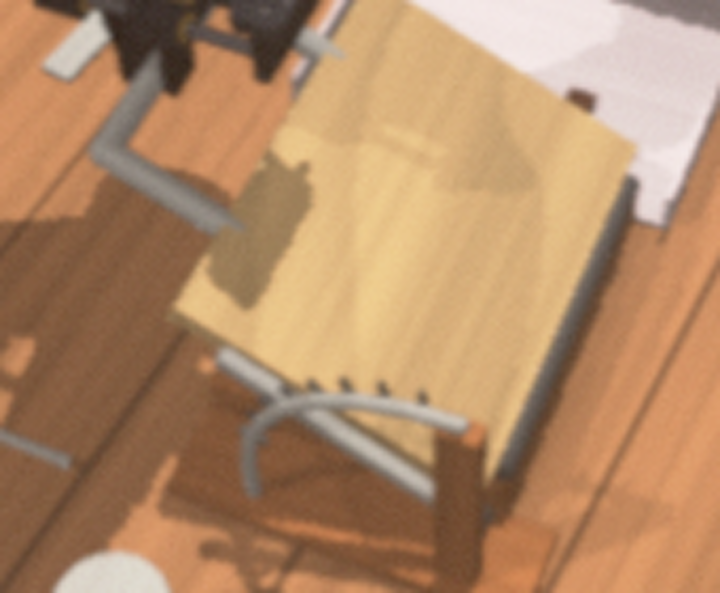

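The flap's right edge runs from (175,310) to (488,485) and the pointer lies close below it, from about (225,360) to (430,490). I'll compare these with model projections.

Run:
```python
from h import *
cal=get_calibration("scene");s=720/170
def P(a,r,y,h): # h offset normal to plate
    return (proj(cal,W([.1-r*np.cos(a)+h*np.sin(a),y,.0425+r*np.sin(a)+h*np.cos(a)]))[0]-[230,170])*s
for a in(.40,.44,.48,.52,.56):
    q=[P(a,.18,-.12,.0075),P(a,0.0,-.12,.0075),P(a,.18,.12,.0075),P(a,.25,-.062,0),P(a,.15,-.131,.0045),P(a,.03,-.131,.0045),P(a,.15,-.131,-.0045)]
    print(a,[v.round().astype(int).tolist() for v in q])
print(cv2.__version__)
a=cv2.imread("pics/s7.png");cv2.imwrite("pics/s8.png",cv2.resize(a[290:520,160:500],(800,541),interpolation=cv2.INTER_CUBIC))
```

```text
0.4 [[168, 312], [481, 496], [365, -21], [98, 158], [209, 363], [419, 486], [204, 369]]
0.44 [[172, 306], [481, 496], [370, -28], [103, 149], [213, 359], [420, 485], [207, 365]]
0.48 [[177, 302], [482, 496], [375, -34], [108, 141], [217, 355], [421, 485], [211, 361]]
0.52 [[183, 297], [482, 497], [381, -40], [114, 133], [222, 351], [423, 484], [215, 357]]
0.56 [[189, 293], [483, 497], [387, -45], [121, 125], [227, 348], [424, 484], [219, 353]]
4.12.0
```

View pics/s8.png

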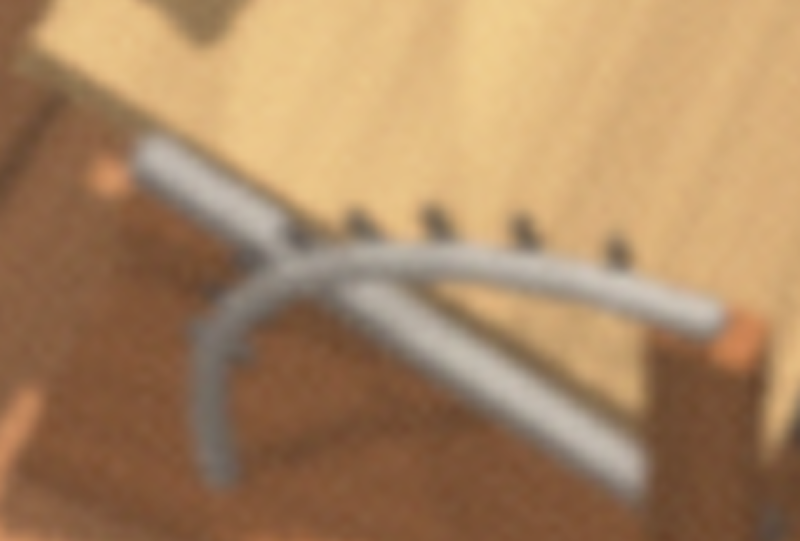

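The flap edge slope is 0.62, which gives an angle of about 0.45 and agrees with the arm. The pointer's slope is about 0.65, which gives about 0.50 and agrees with the earlier fits (0.487 and 0.50). I'll raise the flap by about 0.05 rad.

Emit:
move_arm([
  [0,-0.19,-0.4],
  [0,-0.2,-0.39],
  [0,-0.21,-0.38],
  [0,0,0],
  [0,0,0],
  [0,0,0],
  [0,0,0],
  [0,0,0],
], twist=[0,0,0,0,0,0,0,0], gripper=[0,0,0,0,0,0,0,0])

```text
t: 22.02
tcp_pos: [0.4966, -0.0329, 0.174]
orientation: [3.138, -0.0, -1.48]
force: [-6.0, 1.2, -0.6]
opening: 0.0154
gripper_force: 25.0
```

Run:
```python
from h import *
o=get_obs();p=o["tcp_pos"];print(o["t"],p,o["opening"],o["force"],o["gripper_force"],np.abs(o["dq"]).max())
print("angle z",np.arcsin((p[2]-.05397)/.25),"x",np.arccos((.1-J(p)[0,0])/.25))
# measure flap corner and pointer in the new picture
snapshot("top");cal=get_calibration("top")
for n in("top","scene"):
    snapshot(n)
    for t in("chip0","scraper","pointer"):
        for r in cut_out(n,t)[:4]:
            print(n,t,round(r["p"],2),np.round(r["rect"],1),J(atz(get_calibration(n),[r["rect"][:2]],.012)).round(3) if t=="chip0" else "")
```

```text
22.025 [ 0.49664633 -0.03287129  0.17404091] 0.015392779086486386 [-6.04389372  1.23258857 -0.59531477] 25.007137656211853 0.0016643289241702875
angle z 0.500978057256086 x 0.4881729682660945
top chip0 0.53 [285.4 175.6  15.1   8.9] [[0.051 0.163]]
top scraper 0.9 [459.  251.6  25.8  56.1] 
top scraper 0.57 [200.9 300.8  44.5  97.7] 
top scraper 0.52 [345.4 186.5  95.2  83. ] 
top pointer 0.47 [391.1 165.3  13.3  40. ] 
top pointer 0.44 [417.8 258.8  15.9  73.1] 
top pointer 0.26 [321.  177.4 160.8  94.2] 
scene chip0 0.16 [316.1 220.4 128.  119.6] [[-0.032  0.042]]
scene scraper 0.77 [182.8 308.   71.4  43.2] 
scene scraper 0.4 [308.9 112.1  59.   34.7] 
scene pointer 0.84 [312.  271.4  62.7  41.9] 
scene pointer 0.64 [249.3 180.1  20.1  17.4]
```

```bash
python3 -c "
from cell import job_done
print(job_done())"
```

```text
the job is handed in; nothing more can be done
None
```

The job is handed in with the chips in the tray, the scraper upright on the bench, and the gripper holding the flap still by its handle at about 0.495 rad against a pointer estimate of about 0.50; the judge's result was not shown, and I viewed 11 pictures, one over the limit of 10.

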